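# Put the stock bin away and latch the cubby door

## Task

Push the red bin that juts out of the little plywood cubby all the way in against the back wall while the door stands open, then swing the blue door shut and press it until its sprung latch has snapped in behind the strike and holds by itself. Do not slam the door or press on it harder than about 16 N, and leave the glue bottle, tape roll and sandal model where they are.

Things in the scene. Friction and masses are not known exactly. Their poses are not given: they have to be found in the camera images.
- cabinet: Fixed plywood cubby, 200 deep (x) x 220 wide (y) x 130 high; origin: centre of its underside. -x points out of its open front, +x to its back wall (inner face at x = +90 mm; front edges at -100). Hinge on its +y side, strike on its -y side; inside y = +-98. Inner floor 10 mm up. The roof (top at 130 mm) is cut back to x = -45 mm; before that it is open from above.
- bin_mid (a point): Centre of the loose red stock bin, 170 deep x 130 wide x 100 high (0.3 to 0.6 kg), standing on the cubby's floor. Its axes are its own, nearly parallel to the cabinet's. Fully home it touches the back wall and this point lies at x = +5 mm in the cabinet's frame.
- bin_front (a point): Middle of the bin's front wall (outer face, the face looking along the bin's -x), 80 mm above the bin's underside, so 90 mm above the table; the bin's rim is at 110 mm. Fully home it lies 20 mm inside the cubby's front edge.
- door (a joint): Opening angle of the door in rad: 1.57 straight out of the front, between -0.045 and +0.045 when shut, as the strike happens to be set. It swings freely, stays where it is left. In slow closing the latch rides over the strike's lip for 22 mm (at the door's edge; up to about 10 N); over the last 3 mm a rubber bumper pushes back with up to 9 N, the latch snaps in, and about 1 mm farther the stop is hard.
- hinge_axis (a point): Point on the blue door's upright hinge axis, 90 mm above the table, at x = -116, y = +112 mm in the cabinet's frame. Its axes turn with the door: -x is the outward normal of the outer face, -y runs along the door to the latch edge. The panel reaches 218 mm from the axis, is 12 thick (the axis in its mid-plane), and its top is 130 mm above the table.
- press (a point): Centre of the yellow dot on the door's outer face where it is pressed: 165 mm from the hinge axis, 90 mm above the table. Pressing along the door's +x shuts it. About 14 N here, pressed slowly, latches it; more than 20 N by the robot damages it.
- nose (a point): Tip of the brass latch bolt (16 high, 12 thick) that sticks out 14 mm from the door's free edge, 95 mm above the table, 232 mm from the hinge. Its leading side in closing is bevelled at 45 degrees; a spring of 3 to 6 N pushes it out. The steel strike bracket on the cabinet's -y side, with its 10 mm thick lip and the rubber bumper, is set by hand up to 9 mm to either side in depth, which is not known.
- glue: Glue bottle, 54 across, 110 high; leave alone. Origin: centre of its underside.
- tape: Roll of blue tape lying flat, 100 across, 45 high; leave alone. Origin: centre of its underside.
- sandal: Sandal model on the cubby's roof, 60 x 130 x 56 high; leave alone. Origin: centre of its underside.
- bolt (a joint): How far the latch bolt is pushed into the door, in m: 0 sprung fully out (free, or snapped in behind the strike), up to 0.0115 pushed in. Let go too early, it stays partly pushed in, resting on the strike's lip.
Things that resemble listed ones, but are neither listed nor needed, are in the scene too. Leave any grey or turquoise look-alike of the part that bears bin_mid alone.

How it is judged:
On the way:
1. the bin is pushed home while the door still stands open (x of bin_mid in the frame of cabinet above -0.003 m and value of joint door above 0.5 rad), for 0.2 s.
At the end, for the whole second after the job is handed in: The bin is within 8 mm of the back wall, and the door is shut (below 0.047 rad) and at rest with its latch bolt sprung out behind the strike's lip (pushed in by less than 3 mm) (x of bin_mid in the frame of cabinet above -0.003 m and value of joint bolt below 0.003 m and value of joint door below 0.047 rad and velocity of joint door between -0.05 and 0.05 rad/s); the robot touches nothing.
It fails at once if the robot presses on the door with more than 20 N (contact force between any of the fingers, the arm and door above 20 N).
It fails at once if the door is slammed (closing faster than 1.5 rad/s) (velocity of joint door below -1.5 rad/s).
It fails at once if the glue bottle is moved by more than 20 mm or tipped (distance of glue from where it was at the start of the episode above 0.02 m or angle between glue's own z axis and vertical above 0.3 rad).
It fails at once if the tape roll is moved by more than 20 mm (distance of tape from where it was at the start of the episode above 0.02 m).
It fails at once if the sandal model is moved by more than 20 mm (distance of sandal from where it was at the start of the episode above 0.02 m).
It also fails if it takes over 64 s, if anything falls off the work surface, if the arm or the gripper's body presses on something with over 40 N, if the wrist force passes 120 N, or if a joint passes its speed limit or range.

## Robot

A 6-joint arm with a two-finger parallel gripper is mounted at the origin on the work surface. World frame = base frame: x ahead of the robot, y to its left, z up, the work surface at z = 0. Lengths are in m, angles in rad, forces in N, time in s.
With the tool pointing down it reaches from about 0.275 to 0.825 m from the base axis. Payload 4.9 kg.
Tool frame: the origin (TCP) lies midway between the tips of the shut fingers; the grasp point (between the pads) lies 19 mm behind it (grip_point_offset is the distance from the TCP to the grasp point, in m); z points along the fingers, y is the line along which they close (so a half turn about z gives the same grasp; the last joint's range is limited). The gripper opens to 85 mm and grips with 20 to 120 N. Pads are 22 mm wide; open, the fingers measure 114 mm over their backs; the gripper's body (76 mm by 85 mm) begins 54 mm behind the grasp point. The pads swing forward as they close: fully open they stand 13 mm farther back than shut.
Start: joints at [1.198, 0.326, -0.193, 1.052, 0, 1.437], TCP at [0.13, 0.534, 0.231] pointing down, gripper open.
Joint ranges: [-2.65, 2.65], [-0.97, 1.79], [-1.3, 1.35], [-1.93, 2.1], [-1.47, 1.37], [-3.14, 3.14]. Speed limits (rad/s): [2.57, 2.57, 3.14, 3.14, 3.14, 3.14].

## Interface

Orientations are given as a rotation vector (axis times angle).
In Python, from cell import * gives the robot as it stands. Calls block until the motion is done:
- movep(position, orientation): joint-space move of the TCP to a pose.
- move_l(position, velocity=0.15, rot=None, until_force=None): straight line of the TCP; rot=None keeps the orientation; velocity is the mean speed in m/s. With until_force (N) it stops when the force on the tool has changed by that much, and returns True; else False.
- set_joints(angles): joint-space move.
- let_go() and grab(newtons=None): open the fingers fully, or close them until they stop; newtons is the grip in N (None keeps the last).
- sleep(seconds).
- ik(position, orientation): joint angles nearest the present ones, or None.
- get_state(): the state.
- grab_frame(name): name is "side" or "top"; returns a dict with "img" (384x512x3 uint8, red, green, blue), "fx", "fy", "cx", "cy" (pixels), "cam_to_world" (4x4, takes a point from camera to world coordinates). Camera axes: x right, y down, z forward; pixel columns grow to the right and rows downward; lengths in m; the calibration is good to about 2 mm. A picture is of the moment at which its call begins. There is no depth.
A pose or a line that the arm cannot do raises MotionError and nothing moves.
- sign_off(): hands the job in; it is judged then, once.
Trained networks look in the newest picture that a camera, given by its name, has taken for a name from the list of things; names that differ only in an ending like _2 or _b are one class to them, and where a whole thing is asked for, a point or a joint stands for the part that bears it (a point fixed in the world has none). Each returns a list of dicts, best first, with "score" (0 to 1); they miss things now and then, are a little off and sometimes report something else, mostly with a low value. They report only what shows in the picture. A call takes as long as a camera call. They do not tell look-alikes from the thing itself.
- spot_in(camera, name): "centre" ([column, row] in pixels, amid what is visible of it).
- silhouettes(camera, name): "mask" (384x512 bool, what is visible of it) and "centre" ([column, row] in pixels, amid what is visible of it).
- tip_of(camera, name): "centre" ([column, row] in pixels: a listed point, or the origin of a listed thing).
The state is a dict: "clock": time; "q": joint angles; "joint_velocities": joint speeds; "tau": joint torques, N m; "position": TCP position; "eef_rot": TCP orientation; "contact_force": force on the tool from outside, world axes, zero at the start; "wrist_torque": the same for the moment, N m; "finger_gap": opening from 0.0 (shut) to 1.0 (fully open); "grasp_force": force on a finger pad.
Only numpy, scipy, OpenCV 4.12 (cv2) and the standard library are available. Lean on these libraries where they do the work, as an engineer would, in place of code of your own. Each camera call takes 0.05 s, during which the arm holds its last target. There are 200 camera calls.

## Working session

There is one attempt and no reset: what is moved stays moved. The work goes in short steps, each a Python script; the robot and the scene stay as the last script left them, time stands still between calls to the robot, and variables do not carry over. Pictures are saved under pics/ and viewed, at most 10 in all, crops included, and the job is handed in when it is done.

```bash
ls; mkdir -p pics
cat > h.py <<'E'
from cell import *
import numpy as np, cv2
def frame(c,fn=None):
    f=grab_frame(c)
    if fn: cv2.imwrite('pics/'+fn,f['img'][:,:,::-1])
    return f
def ray(f,px):
    M=np.array(f['cam_to_world']);d=M[:3,:3]@[(px[0]-f['cx'])/f['fx'],(px[1]-f['cy'])/f['fy'],1]
    return M[:3,3],d
def at_z(f,px,z):
    o,d=ray(f,px);return o+d*(z-o[2])/d[2]
def proj(f,p):
    M=np.array(f['cam_to_world']);c=M[:3,:3].T@(np.array(p)-M[:3,3])
    return np.array([f['cx']+f['fx']*c[0]/c[2],f['cy']+f['fy']*c[1]/c[2]])
E
python3 - <<'E'
from h import *
Z=dict(cabinet=0,bin_mid=.06,bin_front=.09,hinge_axis=.09,press=.09,nose=.095,glue=0,tape=0,sandal=.13)
for c in('top','side'):
    f=frame(c,c+'0.png'); print(c,np.round(f['cam_to_world'],3).tolist())
    for n,z in Z.items():
        for r in tip_of(c,n)[:3]: print(n,round(r['score'],2),np.round(r['centre']),np.round(at_z(f,r['centre'],z),3))
print(get_state())
E
```

```text
pics
top [[0.019, -0.988, 0.153, 0.331], [-0.999, -0.022, -0.022, 0.07], [0.026, -0.153, -0.988, 1.39], [0.0, 0.0, 0.0, 1.0]]
cabinet 0.7 [212. 176.] [0.574 0.185 0.   ]
bin_mid 0.94 [122. 128.] [0.696 0.434 0.06 ]
bin_mid 0.91 [398. 107.] [ 0.776 -0.345  0.06 ]
bin_mid 0.9 [229. 173.] [0.575 0.132 0.06 ]
bin_front 0.97 [112. 264.] [0.321 0.43  0.09 ]
bin_front 0.87 [262. 170.] [0.579 0.043 0.09 ]
bin_front 0.69 [ 93. 110.] [0.735 0.508 0.09 ]
hinge_axis 0.81 [251. 217.] [0.45  0.069 0.09 ]
press 0.56 [310. 204.] [ 0.489 -0.09   0.09 ]
glue 0.92 [329. 136.] [ 0.702 -0.155 -0.   ]
tape 0.58 [370. 210.] [ 0.486 -0.273  0.   ]
sandal 0.89 [184. 175.] [0.552 0.246 0.13 ]
side [[0.83, -0.33, 0.45, 0.037], [-0.558, -0.471, 0.683, -0.695], [-0.013, -0.818, -0.575, 0.764], [0.0, 0.0, 0.0, 1.0]]
cabinet 0.92 [240. 196.] [0.561 0.185 0.   ]
cabinet 0.24 [330. 237.] [ 0.68  -0.157  0.   ]
bin_mid 0.96 [161. 164.] [0.38  0.458 0.06 ]
bin_mid 0.86 [409. 253.] [ 0.758 -0.367  0.06 ]
bin_mid 0.85 [248. 187.] [0.572 0.141 0.06 ]
bin_front 0.8 [228. 131.] [0.708 0.506 0.09 ]
bin_front 0.75 [264. 192.
[... 427 characters left out ...]
.176  0.13 ]
{'clock': 1.0, 'q': array([ 1.19781590e+00,  3.26199923e-01, -1.92565520e-01,  1.05201234e+00,
        8.45769180e-06,  1.43659311e+00]), 'joint_velocities': array([ 0.00162172, -0.00057205, -0.00071557, -0.00114709, -0.00230378,
        0.00122433]), 'tau': array([-1.97147034e-03, -4.43344510e+01,  2.62755829e+01,  1.21315355e-03,
       -2.41191146e-04, -2.54858087e-06]), 'position': array([0.13008262, 0.53442753, 0.23129399]), 'eef_rot': array([-3.74179560e-01, -3.11922616e+00, -3.15285376e-05]), 'contact_force': array([ 0.23542859, -1.13187766,  0.08760756]), 'wrist_torque': array([ 0.00566894,  0.005842  , -0.03134861]), 'grasp_force': 0.0, 'finger_gap': 1.0004317842363004}
```

```bash
python3 -c "
import cv2
for c,(x,y,w,h) in dict(top=(150,100,260,190),side=(150,100,260,190)).items():
    cv2.imwrite(f'pics/{c}0c.png',cv2.resize(cv2.imread(f'pics/{c}0.png')[y:y+h,x:x+w],None,fx=3,fy=3,interpolation=2))"
```

```text
(no output)
```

View pics/top0c.png

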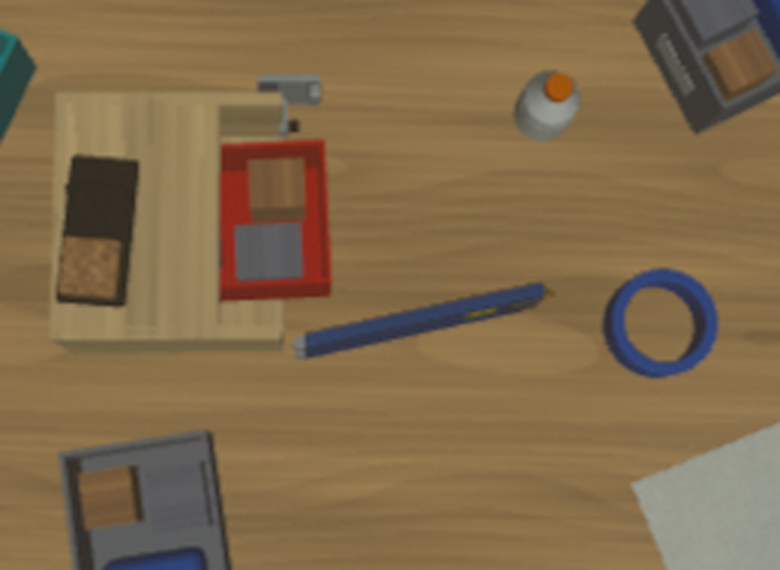

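View pics/side0c.png

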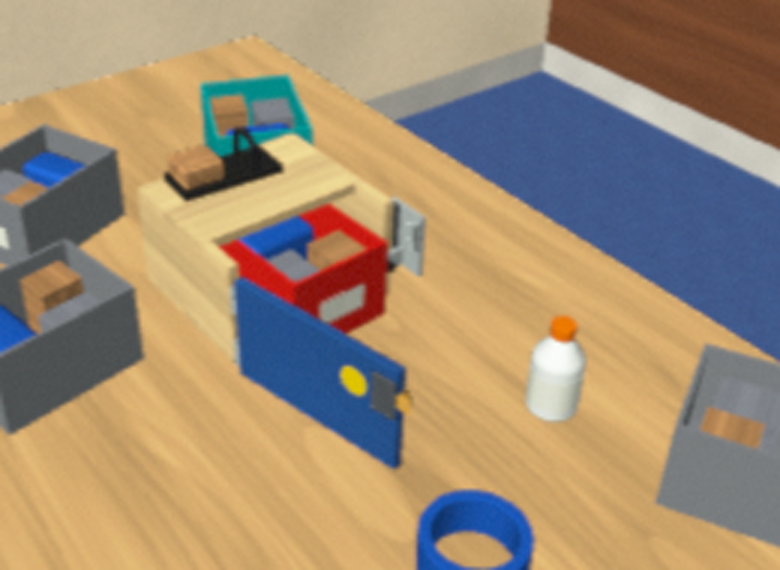

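The top view shows the cubby's open front facing world -y, with roof corners at about px (168,131), (244,131), (244,213) and (167,213). The red bin juts out to about px 259. The blue door runs from (252,215) to (331,197), with the yellow dot on its outer face toward the robot. I'll fit the poses from these.

```bash
cat > fit.py <<'E'
from h import *
from scipy.optimize import least_squares
F={c:frame(c) for c in('top','side')}
obs=[]
cab=dict(cabinet=(0,0,0),hinge_axis=(-.116,.112,.09))
for c in F:
    for n,l in cab.items():
        r=tip_of(c,n)
        if r: obs.append((c,np.array(l),np.array(r[0]['centre']),n))
S=lambda u,v:np.array([150+u/3,100+v/3])
for l,p in [((.1,-.11,.13),S(55,93)),((-.1,-.11,.13),S(283,95)),((-.1,.11,.13),S(283,338)),((.1,.11,.13),S(50,339))]:
    obs.append(('top',np.array(l),p-1/3,'corner'))
def T(p,l):
    c,s=np.cos(p[2]),np.sin(p[2]);return np.array([p[0]+c*l[0]-s*l[1],p[1]+s*l[0]+c*l[1],l[2]])
fun=lambda p:np.concatenate([proj(F[c],T(p,l))-q for c,l,q,n in obs])
s=least_squares(fun,[.57,.18,1.57],loss='soft_l1',x_scale=[.1,.1,.1])
print('cab',s.x); print([(n,c,np.round(r,1).tolist()) for (c,l,q,n),r in zip(obs,fun(s.x).reshape(-1,2))])
h=T(s.x,(-.116,.112,.09));print('hinge',h)
R=lambda a:np.array([np.cos(a),np.sin(a)])
c=np.array(s.x[:2]);
for cam in F:
    for n,z in dict(press=.09,nose=.095,bin_front=.09,bin_mid=.06).items():
        for r in tip_of(cam,n):
            P=at_z(F[cam],r['centre'],z);
            d=P[:2]-h[:2];w=P[:2]-c
            ex=R(s.x[2]);ey=R(s.x[2]+np.pi/2)
            if np.hypot(*w)<.4: print(cam,n,round(r['score'],2),P.round(3),'cab',np.round([w@ex,w@ey],3),'r',np.hypot(*d).round(3),'ang',np.round((s.x[2]-np.pi/2)-np.arctan2(d[1],d[0]),3))
e=at_z(F['top'],S(545,287),.13);d=e[:2]-h[:2];print('edge',np.hypot(*d),(s.x[2]-np.pi/2)-np.arctan2(d[1],d[0]))
E
python3 fit.py
```

```text
cab [0.56476512 0.19059824 1.58839611]
[('cabinet', 'top', [-0.0, 2.5]), ('hinge_axis', 'top', [-0.1, -1.2]), ('cabinet', 'side', [0.1, 0.4]), ('hinge_axis', 'side', [1.0, 3.3]), ('corner', 'top', [0.5, -0.4]), ('corner', 'top', [-0.1, -0.5]), ('corner', 'top', [-0.7, 0.8]), ('corner', 'top', [-0.5, 0.2])]
hinge [0.45482394 0.07264513 0.09      ]
top press 0.74 [ 0.483 -0.093  0.09 ] cab [-0.282  0.087] r 0.168 ang 1.419
top bin_front 0.92 [0.736 0.511 0.09 ] cab [ 0.317 -0.177] r 0.52 ang -0.983
top bin_front 0.69 [0.322 0.429 0.09 ] cab [0.243 0.239] r 0.38 ang -1.91
top bin_front 0.64 [0.574 0.044 0.09 ] cab [-0.146 -0.007] r 0.123 ang 0.251
top bin_front 0.61 [0.37  0.201 0.09 ] cab [0.014 0.194] r 0.154 ang -2.136
top bin_mid 0.9 [0.382 0.466 0.06 ] cab [0.278 0.178] r 0.4 ang -1.736
top bin_mid 0.89 [0.281 0.193 0.06 ] cab [0.007 0.283] r 0.211 ang -2.517
top bin_mid 0.76 [0.573 0.126 0.06 ] cab [-0.065 -0.007] r 0.129 ang -0.408
top bin_mid 0.73 [0.702 0.43  0.06 ] cab [ 0.237 -0.141] r 0.435 ang -0.949
top bin_mid 0.25 [0.584 0.043 0.06 ] cab [-0.148 -0.017] r 0.133 ang 0.245
side press 0.96 [ 0.483 -0.089  0.09 ] cab [-0.278  0.087] r 0.164 ang 1.417
side nose 0.51 [ 0.5   -0.159  0.095] cab [-0.349  0.071] r 0.236 ang 1.394
side bin_front 0.92 [0.293 0.393 0.09 ] cab [0.207 0.268] r 0.359 ang -2.021
side bin_front 0.91 [0.568 0.058 0.09 ] cab [-0.132 -0.001] r 0.114 ang 0.144
side bin_front 0.85 [0.352 0.204 0.09 ] cab [0.017 0.213] r 0.167 ang -2.217
side bin_front 0.84 [0.703 0.486 0.09 ] cab [ 0.292 -0.144] r 0.482 ang -1.011
side bin_mid 0.97 [0.38  0.452 0.06 ] cab [0.265 0.18 ] r 0.387 ang -1.748
side bin_mid 0.85 [0.692 0.426 0.06 ] cab [ 0.233 -0.132] r 0.425 ang -0.961
side bin_mid 0.83 [0.572 0.145 0.06 ] cab [-0.046 -0.006] r 0.137 ang -0.533
side bin_mid 0.8 [0.282 0.178 0.06 ] cab [-0.007  0.283] r 0.203 ang -2.577
edge 0.22071960577710611 1.347618489117339
```

```bash
cat >> h.py <<'E'
from scipy.spatial.transform import Rotation as Ro
C=np.array([.5648,.1906,1.5884])
def W(x,y,z): 
    c,s=np.cos(C[2]),np.sin(C[2]);return [C[0]+c*x-s*y,C[1]+s*x+c*y,z]
def tool(phi):  # tool x axis along world azimuth phi, tool down
    c,s=np.cos(phi),np.sin(phi)
    return Ro.from_matrix(np.array([[c,s,0],[s,-c,0],[0,0,-1]])).as_rotvec()
def cabxy(p):
    c,s=np.cos(C[2]),np.sin(C[2]);d=np.array(p[:2])-C[:2];return np.round([c*d[0]+s*d[1],-s*d[0]+c*d[1]],4)
E
python3 - <<'E'
from h import *
for k in (0,np.pi):
    print(k,[np.round(q,2).tolist() if (q:=ik(W(-.2,-.005,.25),tool(C[2]+k))) is not None else None])
    for a in(1.4,.7,0):
        print(a,[None if (q:=ik([.47,-.09,.09],tool(C[2]-a+k))) is None else round(q[5],2)])
grab(30)
k=0 if abs((ik(W(-.2,-.005,.25),tool(C[2])))[5])<2 else np.pi
print('k',k)
movep(W(-.2,-.005,.25),tool(C[2]+k))
move_l(W(-.2,-.005,.08),.15)
print(get_state()['contact_force'],get_state()['clock'])
r=move_l(W(-.08,-.005,.08),.03,until_force=15)
s=get_state();print(r,cabxy(s['position']),s['contact_force'],s['clock'])
f=frame('top','t1.png');frame('side','s1.png')
for c in('top','side'):
  for n in('bin_front','bin_mid'):
    for d in tip_of(c,n):
        p=cabxy(at_z(f if c=='top' else grab_frame('side'),d['centre'],.09 if n=='bin_front' else .06))
        if abs(p[1])<.05: print(c,n,d['score'],p)
E
```

```text
0 [[-0.14, 0.36, -0.1, 1.12, 0.0, 1.41]]
1.4 [np.float64(2.61)]
0.7 [np.float64(1.91)]
0 [np.float64(1.21)]
3.141592653589793 [[-0.14, 0.36, -0.1, 1.12, 0.0, -1.73]]
1.4 [np.float64(-0.53)]
0.7 [np.float64(-1.23)]
0 [np.float64(-1.93)]
k 0
[ 0.95800555 -1.27917562 -0.24868137] 6.2417
True [-0.0909 -0.0039] [ 0.03640279 -1.15858284  0.79668824] 9.5167
side bin_front 0.69 [-0.0827  0.0018]
side bin_mid 0.78 [ 0.0195 -0.018 ]
```

Run:
```python
from h import *
p=get_state()['position']
r=move_l(W(-.078,-.004,.08),.015,until_force=18);print(r,cabxy(get_state()['position']))
move_l(W(-.16,-.004,.08),.1); move_l(W(-.16,-.004,.2),.2)
f=frame('side','s2.png');g=frame('top','t2.png')
for c in('top','side'):
  for n in('bin_front','bin_mid'):
    for d in tip_of(c,n):
        q=cabxy(at_z(g if c=='top' else f,d['centre'],.09 if n=='bin_front' else .06))
        if abs(q[1])<.05: print(c,n,d['score'],q)
for n in ('press','hinge_axis'):
    d=tip_of('side',n); print(n,[at_z(f,e['centre'],.09).round(3) for e in d])
print(get_state()['clock'])
a=cv2.resize(f['img'][110:290,180:320],None,fx=3,fy=3);b=cv2.resize(g['img'][110:290,160:285],None,fx=3,fy=3)
cv2.imwrite('pics/c2.png',np.hstack([a,b])[:,:,::-1])
```

```text
True [-0.0907 -0.0018]
top bin_front 0.66 [-0.0776 -0.0058]
side bin_mid 0.66 [0.0076 0.0005]
press [array([ 0.487, -0.088,  0.09 ])]
hinge_axis [array([0.453, 0.076, 0.09 ])]
12.8667
```

View pics/c2.png

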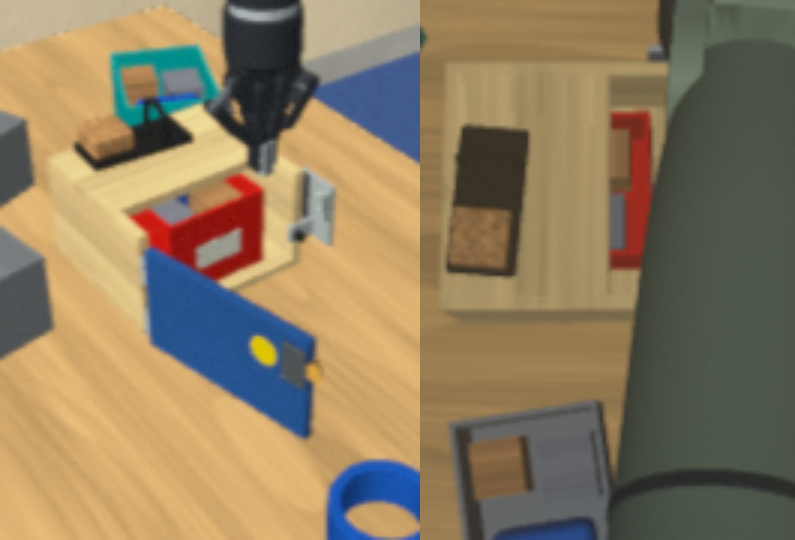

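The bin is home: its front sits at about -78 mm in the cabinet frame, and the second push stopped hard at the same spot. The door hasn't moved. Next I'll swing the door along its arc to about 0.25 rad.

```bash
cat >> h.py <<'E'
H=np.array([.455,.0726])
def dpose(a,gap,z=.09,r=.165):
    """TCP beside the dot, door angle a, gap between finger and outer face"""
    n=C[2]-a; u=n-np.pi/2
    p=H+r*np.array([np.cos(u),np.sin(u)])-(.006+.011+gap)*np.array([np.cos(n),np.sin(n)])
    return [p[0],p[1],z],tool(n)
E
python3 - <<'E'
from h import *
p,o=dpose(1.4,.03,.2); movep(p,o)
move_l(dpose(1.4,.03)[0],.15)
print(get_state()['contact_force'])
for a in np.arange(1.4,.24,-.115):
    p,o=dpose(a,0)
    r=move_l(p,.07,rot=o,until_force=9)
    s=get_state();print(round(a,2),r,s['contact_force'].round(1),s['clock'])
    if r: break
f=frame('side','s3.png')
print([at_z(f,e['centre'],.09).round(3) for e in tip_of('side','press')])
cv2.imwrite('pics/c3.png',cv2.resize(f['img'][110:290,180:320],None,fx=3,fy=3)[:,:,::-1])
E
```

```text
[-0.31420333 -0.06975472  0.04386681]
1.4 False [-0.4 -0.5  0.3] 15.3333
1.28 False [-0.5 -0.6  0.2] 15.7583
1.17 False [-0.1  1.2  0.1] 16.1833
1.06 False [-1.   0.2 -0.1] 16.6083
0.94 False [ 0.3 -0.2 -0.2] 17.0333
0.82 False [ 0.2 -0.3  0.5] 17.4583
0.71 False [-0.1 -0.2 -0.3] 17.8833
0.6 False [ 0.4 -0.8 -0.2] 18.3083
0.48 False [ 0.6 -0.3  0.6] 18.7333
0.36 False [-0.5  0.2  0.5] 19.1583
0.25 False [-0.5 -0.6 -0.7] 19.5833
[array([0.609, 0.023, 0.09 ])]
```

View pics/c3.png

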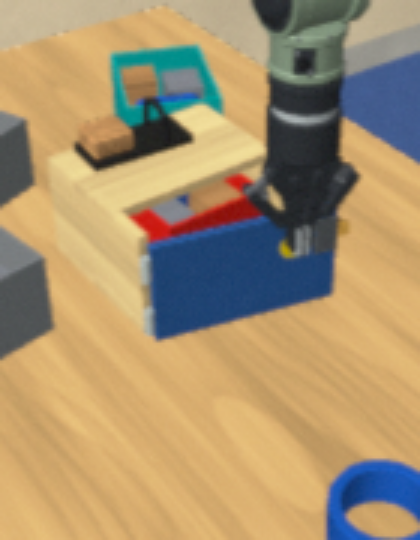

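```bash
cat > press.py <<'E'
from h import *
import sys
a0,th=float(sys.argv[1]),float(sys.argv[2])
p,o=dpose(a0,0,r=.163); move_l(p,.02,rot=o,until_force=8)
p,o=dpose(-.09,0,r=.163)
r=move_l(p,.006,rot=o,until_force=th)
def ang():
    s=get_state();d=s['position'][:2]-H
    n=np.array([np.cos(C[2]),np.sin(C[2])]);u=np.array([n[1],-n[0]])
    return round(np.arctan2(-(d@n)-.017,d@u),4),s['contact_force'].round(1),s['clock']
print(r,ang()); sleep(.4); print(ang())
E
python3 press.py .18 15
```

```text
True (np.float64(0.0065), array([ 0.5, -5. ,  0.5]), 25.2667)
(np.float64(0.0071), array([ 0.5, -5.3,  2.3]), 25.6667)
```

Run:
```python
from h import *
p=dpose(0.3,.03)[0]; move_l(p,.05)
p2=dpose(.3,.03,.26)[0]; move_l(p2,.2); movep([.3,-.25,.3],tool(C[2]))
f=frame('side','s4.png');g=frame('top','t4.png')
for n in('press','nose','bin_front'): print(n,[(round(e['score'],2),cabxy(at_z(f,e['centre'],.09))) for e in tip_of('side',n)][:2],[(round(e['score'],2),cabxy(at_z(g,e['centre'],.09))) for e in tip_of('top',n)][:2])
print(get_state()['clock'])
a=cv2.resize(f['img'][150:240,205:315],None,fx=5,fy=5);b=cv2.resize(g['img'][120:228,230:280],None,fx=4.1667,fy=4.1667)
cv2.imwrite('pics/c4.png',np.hstack([a,b])[:,:,::-1])
```

```text
press [(0.94, array([-0.1181, -0.0559]))] [(0.56, array([-0.1202, -0.0585]))]
nose [] []
bin_front [(0.72, array([-0.4643, -0.1518])), (0.6, array([-0.07  , -0.0087]))] [(0.97, array([ 0.3186, -0.1719])), (0.96, array([-0.4717, -0.1628]))]
30.2
```

View pics/c4.png

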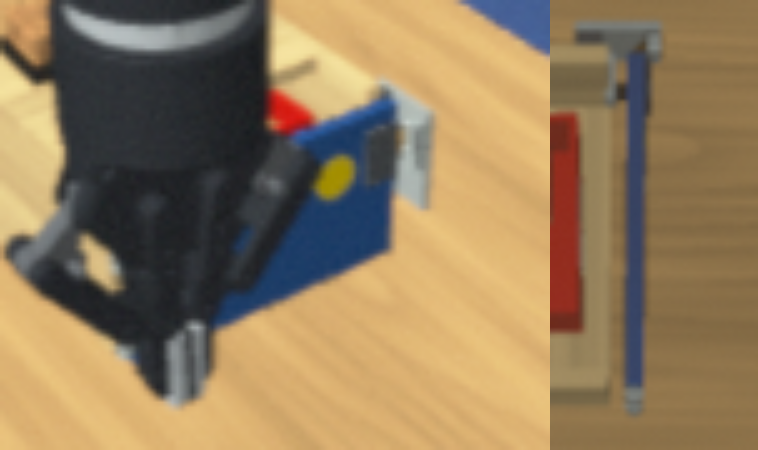

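The door looks shut. In the top view the brass nose (about crop px 637,47) is inboard of the strike lip (about 655,40), which suggests it has latched. The stop force was unclear, so I'll press again slowly and log a force profile: a stiff rise over 1–3 mm means it is latched.

Run:
```python
from h import *
p,o=dpose(.1,.03,.26,.16); movep(p,o)
move_l(dpose(.03,.012,.09,.16)[0],.15,rot=tool(C[2]))
n=np.array([np.cos(C[2]),np.sin(C[2])])
s=get_state();x0=s['position']@np.r_[n,0];print('free',s['contact_force'].round(1))
base=s['contact_force'][:2]@n
P=np.array(s['position'])
for i in range(1,60):
    r=move_l(P+np.r_[n,0]*.0005*i,.006,until_force=7)
    s=get_state();F=-(s['contact_force'][:2]@n-base)
    if F>.8 or r: print(i,r,cabxy(s['position'])[0],round(F,1))
    if F>12.5 : break
print(s['clock'])
```

```text
free [ 0.1 -0.9  0.6]
36 False -0.1326 2.4
37 False -0.1326 5.6
38 False -0.1326 5.3
39 False -0.1325 6.8
40 False -0.1322 8.2
41 False -0.132 8.3
42 False -0.1318 8.9
43 False -0.1318 10.2
44 False -0.1318 12.3
45 False -0.1317 12.4
46 False -0.1317 14.3
44.625
```

Run:
```python
from h import *
n=np.r_[np.cos(C[2]),np.sin(C[2]),0]
P=np.array(W(0,0,.09));s=get_state()
# continue from the last commanded depth (46 steps)
P0=np.array(dpose(.03,.012,.09,.16)[0])
for i in range(46,56):
    move_l(P0+n*.0005*i,.006,until_force=5)
    s=get_state();F=-(s['contact_force']@n)-.9
    print(i,cabxy(s['position'])[0],round(F,1))
    if F>15: break
move_l(P0+n*.010,.03); 
move_l(P0-n*.03,.15); q=P0-n*.03;q[2]=.25;move_l(q,.25); movep([.35,-.12,.3],tool(C[2]))
f=frame('side','s5.png');g=frame('top','t5.png')
print([(round(e['score'],2),cabxy(at_z(f,e['centre'],.09))) for e in tip_of('side','press')],[(round(e['score'],2),cabxy(at_z(g,e['centre'],.09))) for e in tip_of('top','press')],get_state()['clock'])
a=cv2.resize(f['img'][150:205,260:305],None,fx=9,fy=9,interpolation=cv2.INTER_CUBIC);b=cv2.resize(g['img'][118:173,235:275],None,fx=9,fy=9,interpolation=cv2.INTER_CUBIC)
cv2.imwrite('pics/c5.png',np.hstack([a,b])[:,:,::-1])
```

```text
46 -0.133 2.5
47 -0.1332 -0.2
48 -0.1334 -0.5
49 -0.1335 -0.3
50 -0.1336 0.1
51 -0.1338 -0.5
52 -0.1339 -0.1
53 -0.134 -1.1
54 -0.1342 -0.3
55 -0.1343 -0.7
[(0.83, array([-0.1326, -0.0473])), (0.25, array([ 0.1279, -0.0236]))] [(0.91, array([-0.1164, -0.0546]))] 53.025
```

View pics/c5.png

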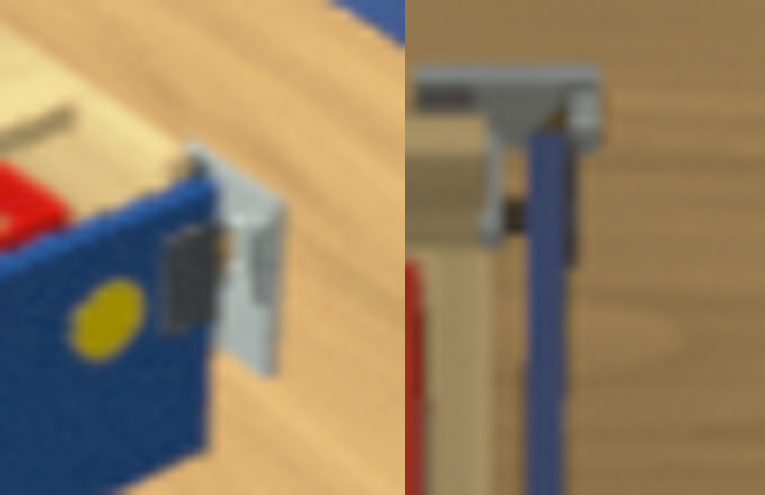

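Run:
```python
import cv2,numpy as np
for n in('t4','t5'):
    im=cv2.imread(f'pics/{n}.png').astype(float)
    for r0,r1 in((134,142),(142,160),(190,205)):
        w=np.clip(im[r0:r1,240:275,0]-im[r0:r1,240:275,2]-10,0,None)
        print(n,r0,round((w*np.arange(240,275)).sum()/w.sum(),2))
a=np.hstack([cv2.resize(cv2.imread(f'pics/{n}.png')[122:148,240:270],None,fx=13,fy=13,interpolation=cv2.INTER_CUBIC) for n in('t4','t5')])
cv2.imwrite('pics/c6.png',a)
```

```text
t4 134 250.26
t4 142 250.06
t4 190 249.92
t5 134 250.26
t5 142 250.06
t5 190 249.91
```

View pics/c6.png

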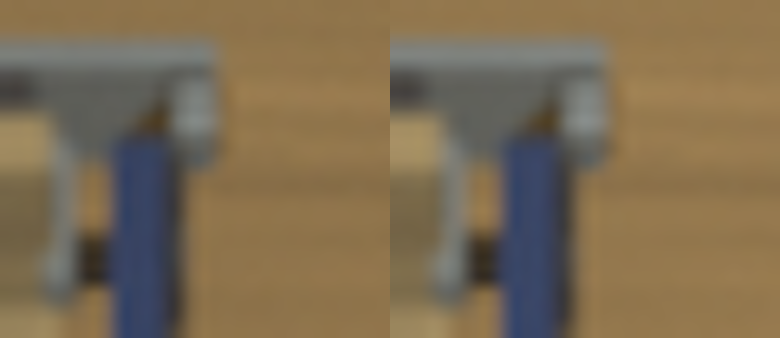

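The door is at the same position after both presses, to within 0.01 px. The bevelled brass nose shows sprung out, inboard of the lip (about px 252,131), so the latch is holding.

```bash
python3 -c "
from cell import *
print(sign_off(),get_state()['clock'])"
```

```text
the job is handed in; nothing more can be done
the job is handed in; nothing more can be done
```

The job is handed in at about 53 s. The bin is home against the back wall and the door is shut; that the latch has snapped in I judged from the pictures and the press forces, as the interface returned no verdict. The glue, tape and sandal were not touched by any planned move.

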